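# Load the carrier board into the drilling jig

### The job

Load the drilling jig: take the carrier board by its upright wooden handle and slide it, with the loose pine disc lying in its V, up over the edge of the jig's bed and in between the two aluminium rails under the drill bridge, without tipping it or ramming it against anything, until you feel its front edge press gently but firmly on the steel depth stop. Then let go of it and swing the red cam lever all the way round towards the open end so that the board is locked against the stop. The disc must stay in its V, and the other things on the bench must be left alone.

Things in the scene. Friction and masses are not known exactly. Their poses are not given: they have to be found in the camera images.
- jig: Drilling jig screwed to the bench, bed of plywood 232 mm long (x 0 to 232) and 160 mm wide, its top 12 mm above the bench: this is the step. Origin: middle of the open end's edge, at bench height; x points into the jig along the slide, y to the left of it, z up. The jig is rigid: a board moved on 1 mm after touching it presses with tens of newtons; up to 30 N does no harm.
- bed_edge (a point): Middle of the bed's edge at the jig's open end, on the bed's top; axes as the jig's. Two aluminium rails, 16 mm high, stand on the bed from here to the far end, inner faces at y = +52 and -52 mm (104 mm apart for the 100 mm board); their mouths flare outwards by 7 mm over the first 17 mm.
- bush (a point): Underside of the steel drill bush in the middle of the dark wooden drill bridge, 46 mm above the bench and 34 mm above the bed, at x = 128 mm in the jig's frame. The bridge spans the bed over both rails, 30 mm wide along x; its top is 60 mm above the bench, the bush's top 63 mm.
- stop_zone (a point): Middle of the range in which the steel depth stop may be set, on the bed at x = 189 mm in the jig's frame. The stop, 14 mm high and 80 mm wide, stands square across the bed; it is set anew for every batch, with its face anywhere from 15 mm before to 15 mm behind this point. Its place is not reported; it must be felt. It is rigid like the jig; press it with 3 to 15 N.
- handle (a point): Grip point in the handle of the birch carrier board, on the centre line 48 mm above its underside; axes as the board's: x to its front edge, z up. The board, 180 x 100 x 10 mm, 0.4 to 0.65 kg, lies loose before the jig's open end. This point is 145 mm behind the front edge. Handle: 24 mm thick (y, flat sides), 58 mm long (x), from the board's top to 74 mm above its underside.
- nose (a point): Middle of the carrier board's front edge, 7 mm above its underside; axes as the board's (x forward).
- v_centre (a point): Point on the carrier board's top where the disc's centre lies when it touches both cleats of the V; 30 mm ahead of the board's centre, 60 mm behind its front edge. The V opens to the front, its cleats are 9 mm high.
- disc: Pine disc, 56 mm across, 12 mm thick, 30 g, lying loose on the carrier board in the V, nothing holds it there but its weight. Origin: centre of its underside.
- cam (a joint): Angle of the red cam lever: 0 fully open (lever points out to the right of the slide and 20 degrees towards the far end), 1.92 fully locked (lever lies along the right rail and points back to the open end). It turns clockwise seen from above, about the vertical axis through cam_pivot. It turns stiffly (about 1 N at the knob; some 3 N at the end, where its rubber-tyred cam squeezes the board against the left rail) and stays where it is left.
- cam_pivot (a point): Point on the vertical axis of the cam lever, 35 mm above the bench, at x = 51, y = -65.5 mm in the jig's frame; axes as the jig's.
- cam_knob (a point): Middle of the upright red knob at the end of the cam lever: a round post 17 mm across and 38 mm high, from 35 to 73 mm above the bench, 62 mm from the lever's axis. This point is 54 mm above the bench.
- glue_bottle: White squeeze bottle of wood glue with a green nozzle, 63 mm across, 186 mm tall, standing near the work. Origin: centre of its underside. Not to be moved.
- tape_roll: Roll of masking tape, 106 mm across, 24 mm high, lying near the work. Origin: centre of its underside. Not to be moved.

How it is judged (in metres and radians):
On the way, in this order (a step that is already met when the one before it is completed fails the run):
1. the carrier board's front edge has come over the step, between the rails and under the drill bridge, with the board tilted less than 9 degrees (x of nose in the frame of jig above 0.115 m and z of nose in the frame of jig below 0.034 m and angle between nose's own z axis and vertical below 0.16 rad), for 0.05 s.
2. the board lies flat on the bed and its front edge is pressed on the depth stop with more than 2 N, the cam lever still open (below 0.8 rad) (contact force between carrier and depth_stop_c0 above 2 N and value of joint cam below 0.8 rad and distance between nose and depth_stop_c0 below 0.0095 m and angle between nose's own z axis and vertical below 0.02 rad and z of nose in the frame of jig below 0.021 m), for 0.2 s.
3. with the board still at the stop, the cam lever is swung round to 1.75 rad or more (value of joint cam above 1.75 rad and distance between nose and depth_stop_c0 below 0.0095 m and angle between nose's own z axis and vertical below 0.02 rad and z of nose in the frame of jig below 0.021 m), for 0.2 s.
At the end, for the whole second after the job is handed in: The board lies flat on the bed (within about 1 degree) with its front edge within about 2 mm of the depth stop, the cam lever stands at 1.75 rad or more, the disc lies flat in its V (within 6 mm), and the board is released and at rest (all of step 3 and horizontal distance between disc and v_centre below 0.006 m and z of disc in the frame of v_centre below 0.003 m and linear speed of carrier below 0.01 m/s); the robot touches nothing.
It fails at once if before the cam is closed (lever below 1 rad) the board presses on the jig with more than 30 N (rammed on the edge of the bed, wedged between the rails or forced down) (contact force between carrier and jig above 30 N and value of joint cam below 1 rad).
It fails at once if the board presses on the depth stop with more than 30 N (contact force between carrier and depth_stop_c0 above 30 N).
It fails at once if the board is tipped more than 9 degrees (angle between nose's own z axis and vertical above 0.16 rad).
It fails at once if the disc leaves its V (more than 15 mm off) (distance between disc and v_centre above 0.015 m).
It fails at once if the glue bottle or the roll of tape is moved by more than 20 mm (distance of any of glue_bottle, tape_roll from where it was at the start of the episode above 0.02 m).
It also fails if it takes over 72 s, if anything falls off the work surface, if the arm or the gripper's body presses on something with over 40 N, if the wrist force passes 120 N, or if a joint passes its speed limit or range.

### The arm

A 6-joint arm with a two-finger parallel gripper is mounted at the origin on a cart in front of the work surface, level with it; the furniture and walls round the work are solid. World frame = base frame: x ahead of the robot, y to its left, z up, the work surface at z = 0. Lengths are in mm, angles in rad, forces in N, time in s.
With the tool pointing down it reaches from about 375 to 825 mm from the base axis. Payload 5.5 kg.
Tool frame: the origin (TCP) lies midway between the tips of the shut fingers; the grasp point (between the pads) lies 19 mm behind it; z points along the fingers, y is the line along which they close (so a half turn about z gives the same grasp; the last joint's range is limited). The gripper opens to 85 mm and grips with 20 to 120 N. Pads are 22 mm wide; open, the fingers measure 114 mm over their backs; the gripper's body (76 mm by 85 mm) begins 54 mm behind the grasp point. The pads swing forward as they close: fully open they stand 13 mm farther back than shut.
Start: joints at [1.282, 0.314, -0.047, 1.21, 0, 1.571], TCP at [170.878, 575.148, 204.299] pointing down, gripper open.
Joint ranges: [-2.67, 2.67], [-0.69, 1.73], [-1.03, 1.25], [-2.08, 2.16], [-1.42, 1.45], [-3.14, 3.14]. Speed limits (rad/s): [2.39, 2.39, 3.01, 3.14, 3.14, 3.14].

### API

Orientations are given as a unit quaternion [w, x, y, z].
In Python, from rig import r, vision gives the robot as it stands.
- The arm moves only by the shell command python3 -m creep 'ROWS' [FORCE]. ROWS is JSON, a list of rows, each a list of 3 entries, a list of its own where there are three numbers: the opening in per cent of the stroke, from 0 (shut) to 100 (fully open), then the shift along the tool's x, y, z in cm, then the turn, a rotation vector about the tool's x, y, z in degrees. A call has 1 to 10 rows; each row shifts and turns the commanded pose from where the row before left it, along the tool's axes as they then stand; what a row does not reach is not made up. A row lasts 1/8 s, in which the tool goes at most 62.5 mm and 10.7 degrees, less where a joint would pass 70% of its speed; a pose out of reach is approached as far as the arm can. A call with a gripper value outside its range is refused whole. The fingers move at their own pace and stop on an object; FORCE is the grip in N (left out, the last holds). Time passes only in rows, so rows that do not move let the fingers close. It gives the time, the measured TCP pose, the force, the opening and the grip force at its end, in the units of the state.
- r.get_obs(): the state, without advancing time (a new reading comes with each control period).
- vision.grab_frame(name): name is "side" or "top" or "wrist"; returns (picture, depth): 420x560x3 uint8, blue, green, red; 420x560 float32, mm along the optical axis (not along the pixel's ray), 0 where there is no reading.
- vision.calibration(name): a dict with "K" (3x3 intrinsics, pixels), "position" and "orientation" of the camera in the world. Camera axes: x right, y up, looking along -z (the intrinsics and any distortion apply to the point x, -y, -z); pixel columns grow to the right and rows downward; lengths in mm; the calibration is good to about 2 mm. A picture is of the moment at which its call begins: read the wrist's pose just before it. calibration takes no time and is no camera call; for the wrist camera it gives the pose at the moment of the call.
- r.job_done(): hands the job in; it is judged then, once.
The state is a dict: "time_s": time; "qpos": joint angles; "dq": joint speeds; "joint_efforts": joint torques, N m; "ee_pos": TCP position; "ee_rot": TCP orientation; "contact_force": force on the tool from outside, world axes, zero at the start; "ft_torque": the same for the moment, N m; "grip_width": opening from 0.0 (shut) to 1.0 (fully open); "finger_force": force on a finger pad.
Only numpy, scipy, OpenCV 4.12 (cv2) and the standard library are available. Lean on these libraries where they do the work, as an engineer would, in place of code of your own. Each camera call takes 0.05 s, during which the arm holds its last target. There are 200 camera calls.

## Working session

There is one attempt and no reset: what is moved stays moved. The work goes in short steps, Python scripts to look and compute and a shell command to move; the robot and the scene stay as the last step left them, time stands still between calls to the robot, and variables do not carry over. Pictures are saved under pics/ and viewed, at most 10 in all, crops included, and the job is handed in when it is done.

```bash
mkdir -p pics; ls
python3 - <<'E'
from rig import r,vision
import cv2,numpy as np
o=r.get_obs();print(o)
for n in("top","side"):
    p,d=vision.grab_frame(n);cv2.imwrite(f"pics/{n}0.png",p);np.save(f"{n}0.npy",d)
    c=vision.calibration(n);print(n,c)
print(vision.calibration("wrist"))
E
```

```text
pics
{'time_s': 0.0, 'qpos': array([ 1.28199225e+00,  3.14229540e-01, -4.80657719e-02,  1.21021712e+00,
        6.92829882e-06,  1.57079150e+00]), 'dq': array([ 5.88889481e-05,  1.55222570e-03, -2.96235650e-04,  5.61621371e-04,
        5.74038028e-06, -1.04702748e-03]), 'joint_efforts': array([-1.22938629e-03, -5.39591682e+01,  3.39749193e+01,  1.94751128e-02,
        6.16632769e-05, -1.62262300e-06]), 'ee_pos': array([170.70275154, 574.55104802, 203.43834322]), 'ee_rot': array([-1.26904835e-04,  1.43898280e-01,  9.89592112e-01, -8.48625434e-04]), 'contact_force': array([0.34445589, 0.07773484, 0.27608165]), 'ft_torque': array([ 0.05447496,  0.00440588, -0.03285113]), 'finger_force': 0.0, 'grip_width': 0.9991870141374193}
top {'K': array([[499.95731915,   0.        , 277.81409546],
       [  0.        , 499.95731915, 203.98120872],
       [  0.        ,   0.        ,   1.        ]]), 'position': array([ 363.16128907, -152.06492838,  980.23666191]), 'orientation': array([-0.69289383, -0.07151542,  0.07122309,  0.71394044])}
side {'K': array([[495.93210226,   0.        , 282.68096555],
       [  0.        , 495.93210226, 213.39094827],
       [  0.        ,   0.        ,   1.        ]]), 'position': array([ 599.84859878, -906.11174256,  431.17193857]), 'orientation': array([0.84712817, 0.53007114, 0.01702007, 0.03329822])}
{'K': array([[372.76656711,   0.        , 271.67544382],
       [  0.        , 372.76656711, 216.93606433],
       [  0.        ,   0.        ,   1.        ]]), 'position': array([ 96.73686291, 597.13193422, 373.75851798]), 'orientation': array([ 0.79219868, -0.12265695, -0.09105206,  0.59083504])}
```

View pics/top0.png

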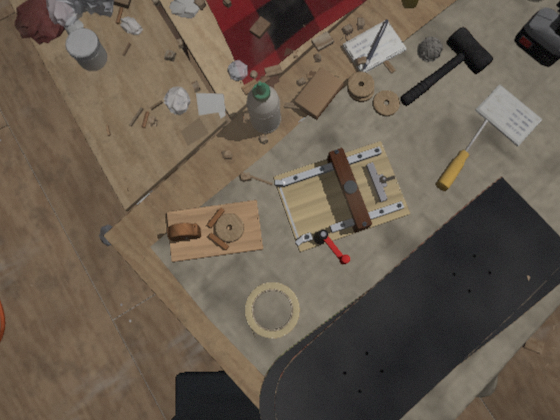

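View pics/side0.png

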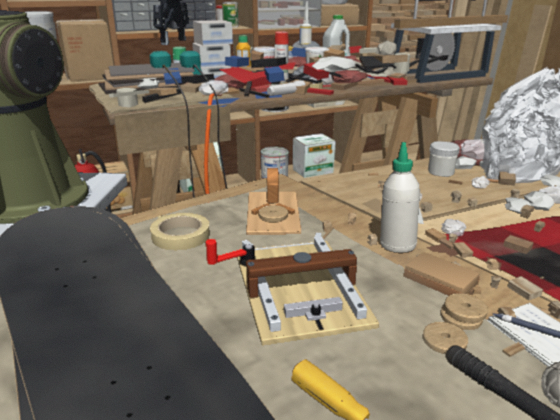

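The top view shows the board at about (215,231), with the handle at (184,231) and the disc at (229,228). The jig bed is at (342,195) with its open end on the left at (285,210). The cam pivot is at (320,238), the knob at (346,259), the tape at (273,310) and the bottle at (263,108).

```bash
cat > h.py <<'E'
import numpy as np,cv2
from rig import r,vision
from scipy.spatial.transform import Rotation as R
def rot(q): return R.from_quat(np.roll(q,-1)).as_matrix()
def ray(c,px,z):
    px=np.atleast_2d(np.asarray(px,float)); K=c["K"]
    d=np.c_[(px[:,0]-K[0,2])/K[0,0],-(px[:,1]-K[1,2])/K[1,1],-np.ones(len(px))]@rot(c["orientation"]).T
    p=np.asarray(c["position"]); return p+d*((z-p[2])/d[:,2])[:,None]
def cloud(c,d):
    K=c["K"];v,u=np.mgrid[:d.shape[0],:d.shape[1]]
    P=np.stack([(u-K[0,2])/K[0,0]*d,-(v-K[1,2])/K[1,1]*d,-d],-1)
    return P@rot(c["orientation"]).T+c["position"]
E
python3 - <<'E'
from h import *
np.set_printoptions(precision=1,suppress=True)
c=vision.calibration("top");d=np.load("top0.npy");P=cloud(c,d)
for u,v in [(215,200),(184,231),(229,228),(175,255),(340,180),(400,185),(346,259),(273,287),(263,108),(380,350),(420,250),(376,182),(350,190)]: print(u,v,P[v,u])
p=cv2.imread("pics/top0.png")
crop=p[135:270,155:425];cv2.imwrite("pics/crop.png",cv2.resize(crop,None,fx=2.95,fy=2.95,interpolation=cv2.INTER_CUBIC))
z=P[...,2];z[d==0]=0
zz=z[135:270,155:425]
print(np.median(z[270:285,330:400]))
cv2.imwrite("pics/z.png",cv2.resize(np.clip(zz*3,0,255).astype('uint8'),None,fx=2.95,fy=2.95,interpolation=cv2.INTER_NEAREST))
E
```

```text
215 200 [575.9 -29.1   0.7]
184 231 [504.3  19.5  70.1]
229 228 [516.7 -57.5  10.8]
175 255 [467.1  48.1   9.3]
340 180 [ 594.4 -273.7   60.9]
400 185 [ 595.1 -401.3    2.6]
346 259 [ 443.7 -274.8   73.3]
273 287 [ 399.7 -140.7   18.8]
263 108 [ 717.4 -132.7  124.8]
380 350 [ 279.2 -334.6   23.5]
420 250 [ 460.9 -423.7   25.2]
376 182 [ 597.1 -348.8   25.7]
350 190 [ 573.9 -291.1   63. ]
3.9361348791507567
```

View pics/crop.png

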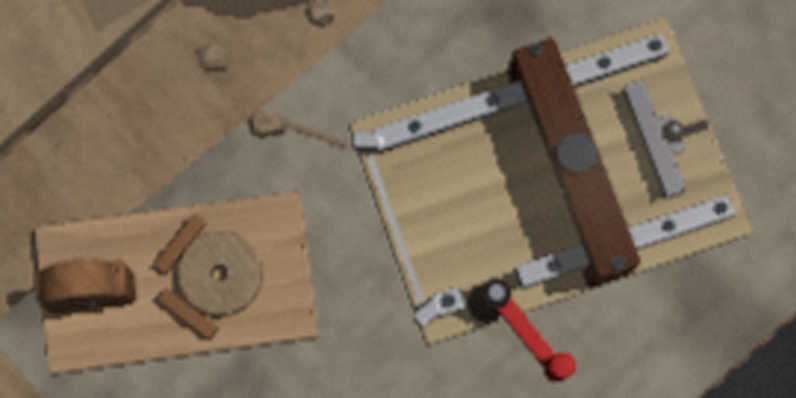

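The crop shows clear bed corners at (350,125), (428,345), (752,230) and (668,18). The board corners are at (33,228), (300,193), (318,337) and (50,375). The bush is at (576,153), the knob at (560,366), and the stop's front face runs from about (625,88) to (667,192).

```bash
cat >> h.py <<'E'
S=2.95;O=np.array([155,135])
def cr(a): return (np.array(a,float)+.5)/S-.5+O
E
python3 - <<'E'
from h import *
np.set_printoptions(precision=2,suppress=True)
c=vision.calibration("top")
def fit(model,w):
    m=np.array(model,float);mc=m-m.mean(0);wc=w[:,:2]-w[:,:2].mean(0)
    z=((wc[:,0]+1j*wc[:,1])*np.conj(mc[:,0]+1j*mc[:,1])).sum();a=np.angle(z)
    Rm=np.array([[np.cos(a),-np.sin(a)],[np.sin(a),np.cos(a)]]);t=w[:,:2].mean(0)-Rm@m.mean(0)
    print("res",w[:,:2]-(m@Rm.T+t));return a,t,Rm
w=ray(c,cr([(350,125),(428,345),(752,230),(668,18)]),12)
a,t,Rj=fit([(0,80),(0,-80),(232,-80),(232,80)],w);print("jig",np.degrees(a),t)
b=ray(c,cr([(576,153)]),63);print("bush in jig",(b[0,:2]-t)@Rj)
k=ray(c,cr([(560,366)]),73);print("knob",k,(k[0,:2]-t)@Rj)
s=ray(c,cr([(627,88),(667,192)]),26);print("stop",(s[:,:2]-t)@Rj)
w=ray(c,cr([(33,228),(300,193),(318,337),(50,375)]),10)
a2,t2,Rb=fit([(-180,50),(0,50),(0,-50),(-180,-50)],w);print("board",np.degrees(a2),t2)
h=t2+Rb@[-145,0];print("handle",h)
p=ray(c,cr([(85,286)]),74);print("handle top px",p, "board corner in jig",(t2-t)@Rj)
# handle top from depth
d=np.load("top0.npy");P=cloud(c,d);m=(P[...,2]>55)&(np.linalg.norm(P[...,:2]-h,axis=-1)<60);print("h cloud",m.sum(),np.median(P[m],0), cv2.minAreaRect(P[m][:,:2].astype('f4')))
o=r.get_obs();T=rot(o["ee_rot"]);print("tool axes\n",T)
for n,v in(("tape",ray(c,[(273,310)],24)),):print(n,v)
E
```

```text
res [[-1.04 -1.2 ]
 [ 0.85 -0.31]
 [ 1.56  2.03]
 [-1.38 -0.51]]
jig -72.5465603922876 [ 541.58 -170.05]
bush in jig [127.45   0.87]
knob [[ 444.31 -272.18   73.  ]] [  68.25 -123.43]
stop [[183.67  38.24]
 [182.81 -37.01]]
res [[-0.19  0.38]
 [-1.2   0.01]
 [ 0.78  1.04]
 [ 0.61 -1.44]]
board -83.76347364494787 [ 522.71 -117.76]
handle [506.95  26.38]
handle top px [[502.53  19.69  74.  ]] board corner in jig [-55.54  -2.32]
h cloud 337 [507.62  25.97  69.66] ((508.8097229003906, 27.424726486206055), (24.621028900146484, 53.83640670776367), 6.000559329986572)
tool axes
 [[-0.96  0.28 -0.  ]
 [ 0.28  0.96 -0.  ]
 [ 0.   -0.   -1.  ]]
tape [[ 357.04 -139.6    24.  ]]
```

```bash
python3 -m creep '[[100,[-4,-3.6,0],[0,0,0]],[100,[-4,-3.6,0],[0,0,0]],[100,[-4,-3.6,0],[0,0,0]],[100,[-4,-3.6,0],[0,0,0]],[100,[-4,-3.6,0],[0,0,0]],[100,[-4,-3.6,0],[0,0,0]],[100,[-4,-3.6,0],[0,0,0]],[100,[-4,-3.6,0],[0,0,0]],[100,[-4,-3.6,0],[0,0,0]],[100,[-4,-3.6,0],[0,0,0]]]' 100; python3 -m creep '[[100,[-4,-3.6,0],[0,0,9.6]],[100,[0,0,0],[0,0,9.6]],[100,[0,0,0],[0,0,9.6]],[100,[0,0,0],[0,0,9.6]],[100,[0,0,0],[0,0,9.6]],[100,[0,0,0],[0,0,9.6]],[100,[0,0,0],[0,0,9.6]],[100,[0,0,0],[0,0,0]]]'
cat >> h.py <<'E'
def togo(x,y,z=None,yaw=None):
    "remaining move in tool axes (cm), turn about tool z (deg); yaw = world angle of tool y"
    o=r.get_obs();T=rot(o["ee_rot"]);p=o["ee_pos"];d=np.array([x-p[0],y-p[1],0 if z is None else z-p[2]])
    cy=np.degrees(np.arctan2(T[1,1],T[0,1]))
    print("t",o["time_s"],"at",p.round(1),"yaw y",round(cy,2),"q6",round(o["qpos"][5],2),"move cm",(T.T@d/10).round(2),"turn z",None if yaw is None else round(-(yaw-cy),2),"tilt",T[:,2].round(4),"F",o["contact_force"].round(1),"grip",round(o["grip_width"],3),round(o["finger_force"],1))
E
python3 -c "
from h import *
togo(507.5,26,130,6.2)
p,d=vision.grab_frame('wrist');cv2.imwrite('pics/w1.png',p)"
```

```text
time_s: 1.35
ee_pos: [452.3, 114.4, 204.2]
ee_rot: [-0.0, 0.144, 0.99, 0.0]
contact_force: [0.6, 0.5, -0.2]
grip_width: 1.001
finger_force: 0.0
time_s: 2.35
ee_pos: [479.6, 70.2, 204.0]
ee_rot: [-0.0, 0.667, 0.745, -0.0]
contact_force: [0.0, -0.2, -0.6]
grip_width: 0.997
finger_force: 0.0
t 2.35 at [479.6  70.2 204. ] yaw y 6.36 q6 1.61 move cm [-4.7   2.29  7.4 ] turn z 0.16 tilt [-7.e-04 -1.e-04 -1.e+00] F [ 0.  -0.2 -0.6] grip 0.997 0.0
```

View pics/w1.png

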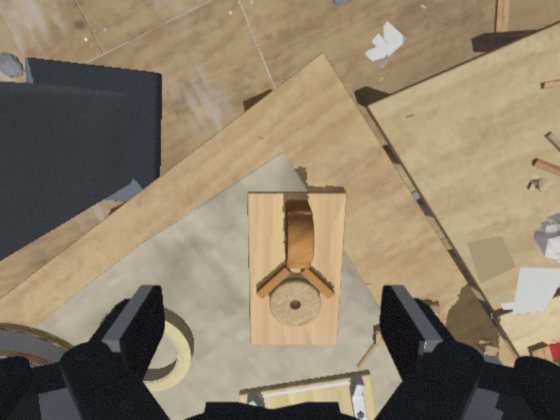

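The wrist view shows the board corners at (248,192), (345,192), (338,345) and (251,344). The handle top spans (287..314, 200..268).

Run:
```python
from h import *
c=vision.calibration("wrist")
w=ray(c,[(248,192),(345,192),(338,345),(251,344)],10);print(w.round(1))
f=(w[2]+w[3])/2;b=(w[0]+w[1])/2;u=(f-b)/np.linalg.norm(f-b);print("board yaw",np.degrees(np.arctan2(u[1],u[0])),"handle",b+u*35,"f",f-u*145)
print(ray(c,[(300,202),(300,267)],74))
p,d=vision.grab_frame("wrist");P=cloud(c,d);m=(P[...,2]>58)&(P[...,2]<80)&(np.linalg.norm(P[...,:2]-[507,26],axis=-1)<50);print(m.sum(),P[m].mean(0),cv2.minAreaRect(P[m][:,:2].astype('f4')))
togo(507.5,26,130,6.2)
```

```text
[[ 457.2   56.3   10. ]
 [ 553.9   67.1   10. ]
 [ 576.8 -112.1   10. ]
 [ 477.2 -122.    10. ]]
board yaw -83.1667042195053 handle [509.74318168  26.94260703  10.        ] f [509.74584205  26.92040626  10.        ]
[[503.57407475  68.57717441  74.        ]
 [511.55442659   9.70322078  74.        ]]
1271 [508.06638747  33.30428859  69.56179906] ((508.979736328125, 29.019180297851562), (23.995149612426758, 45.90940475463867), 6.097489356994629)
t 2.45 at [479.7  70.2 204.1] yaw y 6.42 q6 1.6 move cm [-4.71  2.28  7.41] turn z 0.22 tilt [-5.e-04 -0.e+00 -1.e+00] F [ 1.6  0.3 -0.6] grip 1.001 0.0
```

```bash
python3 -m creep '[[100,[-1.5,0.8,0],[0,0,0]],[100,[-1.5,0.8,0],[0,0,0]],[100,[-1.6,0.83,0],[0,0,0]],[100,[0,0,3.5],[0,0,0]],[100,[0,0,3.5],[0,0,0]],[100,[0,0,3],[0,0,0]],[100,[0,0,2],[0,0,0]],[100,[0,0,0],[0,0,0]]]'; python3 -c "
from h import *
togo(509,27,29,6.4)"
```

```text
time_s: 3.45
ee_pos: [508.0, 26.2, 82.8]
ee_rot: [-0.001, 0.668, 0.744, -0.001]
contact_force: [0.7, 0.0, 0.1]
grip_width: 1.002
finger_force: 0.0
t 3.45 at [508.   26.2  82.8] yaw y 6.21 q6 1.51 move cm [0.07 0.13 5.38] turn z -0.19 tilt [-3.4e-03 -3.0e-04 -1.0e+00] F [0.7 0.  0.1] grip 1.002 0.0
```

```bash
python3 -m creep '[[100,[0.1,0.1,2],[0,0,0]],[100,[0,0,2],[0,0,0]],[100,[0,0,1.4],[0,0,0]],[60,[0,0,0],[0,0,0]],[40,[0,0,0],[0,0,0]],[30,[0,0,0],[0,0,0]],[20,[0,0,0],[0,0,0]],[10,[0,0,0],[0,0,0]],[0,[0,0,0],[0,0,0]],[0,[0,0,0],[0,0,0]]]' 60; python3 -m creep '[[0,[0,0,0],[0,0,0]],[0,[0,0,0],[0,0,0]],[0,[0,0,0],[0,0,0]],[0,[0,0,0],[0,0,0]]]' 100;  python3 -c "
from h import *
togo(509,27,29,6.4)"
```

```text
time_s: 4.7
ee_pos: [510.4, 28.4, 31.3]
ee_rot: [0.0, 0.667, 0.745, 0.0]
contact_force: [-1.5, -0.0, 5.7]
grip_width: 0.263
finger_force: 60.3
time_s: 5.2
ee_pos: [510.6, 28.4, 31.4]
ee_rot: [0.0, 0.668, 0.745, 0.001]
contact_force: [-1.2, 0.2, 7.6]
grip_width: 0.252
finger_force: 99.4
t 5.2 at [510.6  28.4  31.4] yaw y 6.25 q6 1.52 move cm [-0.12 -0.18  0.24] turn z -0.15 tilt [ 1.5e-03  2.0e-04 -1.0e+00] F [-1.2  0.2  7.6] grip 0.252 99.4
```

```bash
python3 -m creep '[[0,[0,0,-0.2],[0,0,0]],[0,[0,0,-0.4],[0,0,0]],[0,[0,0,-0.4],[0,0,0]],[0,[0,0,-0.4],[0,0,0]],[0,[0,0,-0.3],[0,0,0]],[0,[0,0,0],[0,0,0]],[0,[0,0,0],[0,0,0]]]';  python3 - <<'E'
from h import *
p,d=vision.grab_frame('wrist');c=vision.calibration("wrist");P=cloud(c,d);cv2.imwrite('pics/w2.png',p);np.save('w2.npy',d)
J=np.array([541.58,-170.05]);a=np.radians(-72.55);u=np.array([np.cos(a),np.sin(a)])
h=J+u*-165;togo(h[0],h[1],None,17.45)
# board plane from depth: board top near front corners
h=r.get_obs()["ee_pos"];b=np.radians(-83.75);ux=np.array([np.cos(b),np.sin(b)]);uy=np.array([-ux[1],ux[0]])
q=P[...,:2]-h[:2];X=q@ux;Y=q@uy;m=(d>0)&(abs(Y)<47)&(((X>118)&(X<141))|((X>-30)&(X<100)&(abs(Y)>38)))&(P[...,2]<60)&(P[...,2]>0)
A=np.c_[X[m],Y[m],np.ones(m.sum())];print(m.sum(),np.linalg.lstsq(A,P[m][:,2],rcond=None)[0], np.median(P[m][:,2]))
E
```

```text
time_s: 6.08
ee_pos: [509.8, 28.3, 47.2]
ee_rot: [-0.0, 0.667, 0.745, -0.0]
contact_force: [0.3, 0.3, -6.2]
grip_width: 0.25
finger_force: 98.3
t 6.125 at [509.7  28.3  47.2] yaw y 6.25 q6 1.52 move cm [-3.88 -2.2   0.  ] turn z -11.2 tilt [-3.e-04  0.e+00 -1.e+00] F [-0.8 -0.3 -5.9] grip 0.255 98.3
3862 [-1.02050076e-02 -1.44489790e-03  2.61882634e+01] 26.145100482579934
```

View pics/w2.png

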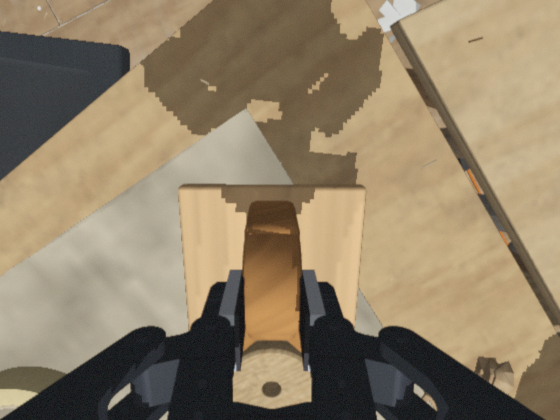

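```bash
python3 -m creep '[[0,[-0.2,-0.1,0],[0,0,-0.7]],[0,[-0.35,-0.2,0],[0,0,-1.2]],[0,[-0.45,-0.3,0],[0,0,-1.5]],[0,[-0.5,-0.3,0],[0,0,-1.5]],[0,[-0.5,-0.3,0],[0,0,-1.5]],[0,[-0.5,-0.3,0],[0,0,-1.5]],[0,[-0.5,-0.3,0],[0,0,-1.5]],[0,[-0.4,-0.2,0],[0,0,-1.1]],[0,[-0.2,-0.1,0],[0,0,-0.7]],[0,[0,0,0],[0,0,0]]]';  python3 - <<'E'
from h import *
J=np.array([541.58,-170.05]);a=np.radians(-72.55);u=np.array([np.cos(a),np.sin(a)])
h=J+u*-165;togo(h[0],h[1],None,17.45)
p,d=vision.grab_frame('top');np.save('t3.npy',d)
crop=p[135:270,155:425];cv2.imwrite("pics/t3.png",cv2.resize(crop,None,fx=2.95,fy=2.95,interpolation=cv2.INTER_CUBIC))
E
```

```text
time_s: 7.38
ee_pos: [496.5, -11.2, 47.3]
ee_rot: [0.0, 0.592, 0.806, 0.0]
contact_force: [0.7, -0.0, -6.2]
grip_width: 0.254
finger_force: 98.3
t 7.375 at [496.5 -11.2  47.3] yaw y 17.45 q6 1.24 move cm [-0.01 -0.46 -0.  ] turn z -0.0 tilt [ 1.e-04  1.e-04 -1.e+00] F [ 0.7 -0.  -6.2] grip 0.254 98.3
```

View pics/t3.png

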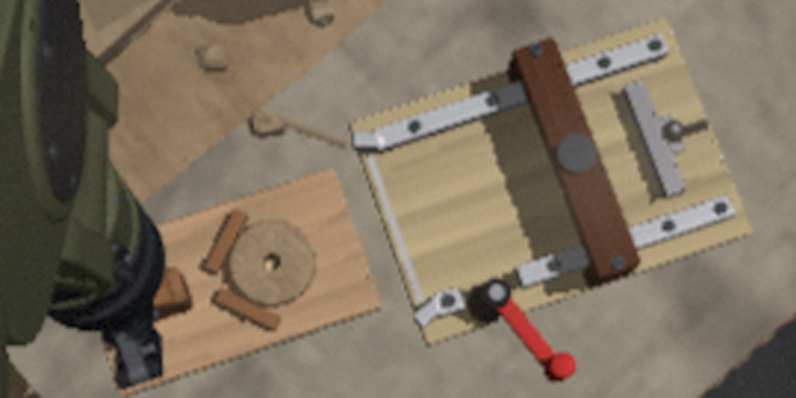

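The board's front corners are at (336,169) and (381,308), nearly in line with the mouth. I'll measure the side edges and rail faces more finely.

```bash
cat >> h.py <<'E'
def proj(c,P):
    q=(np.atleast_2d(P)-c["position"])@rot(c["orientation"]);K=c["K"]
    return np.c_[K[0,0]*q[:,0]/-q[:,2]+K[0,2],K[1,1]*-q[:,1]/-q[:,2]+K[1,2]]
def edge(g,c,org,yaw,z,pts,dirn,rng,step=.25):
    "strongest edge offset along dirn (frame axes) from each frame point"
    a=np.radians(yaw);Rm=np.array([[np.cos(a),-np.sin(a)],[np.sin(a),np.cos(a)]]);s=np.arange(-rng,rng,step);out=[]
    for p in pts:
        q=(np.array(p)+s[:,None]*np.array(dirn))@Rm.T+org
        px=proj(c,np.c_[q,np.full(len(q),z)]).astype('f4')
        v=cv2.remap(g,px[:,:1],px[:,1:],cv2.INTER_LINEAR).reshape(-1,3);v=cv2.GaussianBlur(v,(1,9),0)
        G=np.abs(np.gradient(v,axis=0)).sum(1);out.append(s[G.argmax()])
    return np.array(out)
E
cat > m.py <<'E'
from h import *
np.set_printoptions(precision=2,suppress=True)
p,d=vision.grab_frame('top');g=p.astype('f4');c=vision.calibration('top')
J=np.array([541.58,-170.05]);Y=-72.55
for y,nm in((52,'L in'),(70,'L out'),(-52,'R in')):
    xs=[30,40,60,75,160,175,190,205] if y>0 else [80,90,160,175,190,205]
    e=edge(g,c,J,Y,28,[(x,y) for x in xs],(0,1),5);print(nm,xs,e+y)
e=edge(g,c,J,Y,12,[(0,y) for y in(-30,-15,0,15,30)],(1,0),6);print('bed edge x',e)
h=r.get_obs()["ee_pos"][:2];z=26
a=np.radians(Y);Rm=np.array([[np.cos(a),-np.sin(a)],[np.sin(a),np.cos(a)]]);hj=(h-J)@Rm;print('tcp in jig',hj)
for s in(1,-1):
    xs=[hj[0]+k for k in((60,80,100,120,135) if s>0 else(0,20,40,60,80,100,120,135))]
    print('board side',np.array(xs),edge(g,c,J,Y,z,[(x,hj[1]+50*s) for x in xs],(0,1),7)+hj[1]+50*s)
ys=np.array([-35,-20,0,20,35]);print('front',edge(g,c,J,Y,z,[(hj[0]+145,hj[1]+y) for y in ys],(1,0),8)+hj[0]+145)
E
python3 m.py
```

```text
L in [30, 40, 60, 75, 160, 175, 190, 205] [52.5  53.   53.   52.75 52.5  55.75 52.75 52.  ]
L out [30, 40, 60, 75, 160, 175, 190, 205] [67.25 66.   66.   66.75 67.25 67.   66.25 66.75]
R in [80, 90, 160, 175, 190, 205] [-51.75 -51.   -52.   -55.25 -52.   -53.25]
bed edge x [3.   0.25 1.5  2.25 3.5 ]
tcp in jig [-165.27    4.71]
board side [-105.27  -85.27  -65.27  -45.27  -30.27] [51.46 52.21 49.96 53.96 50.46]
board side [-165.27 -145.27 -125.27 -105.27  -85.27  -65.27  -45.27  -30.27] [-45.04 -48.54 -45.29 -45.79 -45.29 -45.54 -45.79 -45.54]
front [-20.02 -20.27 -20.27 -20.77 -20.27]
```

```bash
python3 -m creep '[[0,[0,-0.15,-0.1],[0,0,0]],[0,[0,-0.15,0],[0,0,0]],[0,[-0.2,0,0],[0,0,0]],[0,[-0.4,0,0],[0,0,0]],[0,[-0.5,0,0],[0,0,0]],[0,[-0.5,0,0],[0,0,0]],[0,[-0.5,0,0],[0,0,0]],[0,[-0.4,0,0],[0,0,0]],[0,[-0.2,0,0],[0,0,0]],[0,[0,0,0],[0,0,0]]]'; python3 m.py | tail -7
```

```text
time_s: 8.72
ee_pos: [501.7, -37.8, 48.3]
ee_rot: [-0.0, 0.592, 0.806, 0.0]
contact_force: [-0.4, 0.2, -5.5]
grip_width: 0.254
finger_force: 98.3
L out [30, 40, 60, 75, 160, 175, 190, 205] [66.75 66.   66.25 66.75 67.25 67.   66.25 66.25]
R in [80, 90, 160, 175, 190, 205] [-52.   -50.75 -52.   -55.25 -51.75 -53.25]
bed edge x [ 2.75 -3.75 -1.   -2.   -1.5 ]
tcp in jig [-138.26    1.54]
board side [-78.26 -58.26 -38.26 -18.26  -3.26] [48.79 49.29 48.79 48.29 57.29]
board side [-138.26 -118.26  -98.26  -78.26  -58.26  -38.26  -18.26   -3.26] [-46.21 -49.21 -48.46 -51.71 -48.21 -48.96 -49.21 -48.96]
front [7.49 6.99 5.49 2.74 7.49]
```

```bash
python3 -m creep '[[0,[-0.2,0.05,0],[0,0,0]],[0,[-0.3,0,0],[0,0,0]],[0,[-0.4,0,0],[0,0,0]],[0,[-0.4,0,0],[0,0,0]],[0,[-0.4,0,0],[0,0,0]],[0,[-0.2,0,0],[0,0,0]],[0,[0,0,0],[0,0,0]]]'; python3 m.py | tail -4;  python3 -c "
from h import *
o=r.get_obs();T=rot(o['ee_rot']);print('F tool',T.T@o['contact_force'],'M tool',T.T@o['ft_torque'])"
```

```text
time_s: 9.65
ee_pos: [507.9, -55.9, 48.3]
ee_rot: [-0.0, 0.592, 0.806, 0.0]
contact_force: [-0.5, 0.1, -5.6]
grip_width: 0.253
finger_force: 98.3
tcp in jig [-119.2     2.05]
board side [-59.2 -39.2 -19.2   0.8  15.8] [49.55 49.55 48.8  58.05 53.55]
board side [-119.2  -99.2  -79.2  -59.2  -39.2  -19.2    0.8   15.8] [-45.2  -47.7  -51.2  -47.95 -48.2  -48.2  -54.2  -51.2 ]
front [26.3  27.05 24.55 25.3  25.8 ]
F tool [-0.13871103 -0.73931979  5.90757111] M tool [ 0.03087067  0.21418618 -0.04104651]
```

```bash
cat > f.py <<'E'
from h import *
np.set_printoptions(precision=2,suppress=True)
o=r.get_obs();T=rot(o['ee_rot']);J=np.array([541.58,-170.05]);a=np.radians(-72.55);Rm=np.array([[np.cos(a),-np.sin(a)],[np.sin(a),np.cos(a)]])
print('jig tcp',(o['ee_pos'][:2]-J)@Rm,o['ee_pos'][2],'F tool',T.T@o['contact_force'],'M tool',T.T@o['ft_torque'],'tilt',T[:,2])
E
python3 -m creep '[[0,[-0.2,0,0],[0,0,0]],[0,[-0.4,0,0],[0,0,0]],[0,[-0.4,0,0],[0,0,0]],[0,[-0.4,0,0],[0,0,0]],[0,[-0.4,0,0],[0,0,0]],[0,[-0.2,0,0],[0,0,0]],[0,[0,0,0],[0,0,0]]]'; python3 f.py;python3 -m creep '[[0,[-0.2,0,0],[0,0,0]],[0,[-0.4,0,0],[0,0,0]],[0,[-0.4,0,0],[0,0,0]],[0,[-0.4,0,0],[0,0,0]],[0,[-0.4,0,0],[0,0,0]],[0,[-0.2,0,0],[0,0,0]],[0,[0,0,0],[0,0,0]]]'; python3 f.py; python3 m.py|tail -4
```

```text
time_s: 10.58
ee_pos: [513.9, -74.9, 48.3]
ee_rot: [-0.0, 0.592, 0.806, 0.0]
contact_force: [-0.7, 0.0, -6.2]
grip_width: 0.252
finger_force: 98.3
jig tcp [-99.07   2.09] 48.26774191401105 F tool [ 0.21 -0.64  6.24] M tool [-0.02  0.18 -0.01] tilt [-0.  0. -1.]
time_s: 11.45
ee_pos: [519.8, -94.0, 48.3]
ee_rot: [-0.0, 0.592, 0.806, -0.0]
contact_force: [0.4, 0.5, -6.0]
grip_width: 0.252
finger_force: 98.3
jig tcp [-79.08   2.04] 48.27017206993148 F tool [0.39 0.55 6.03] M tool [-0.06  0.18 -0.03] tilt [-0.  0. -1.]
tcp in jig [-79.23   2.01]
board side [-19.23   0.77  20.77  40.77  55.77] [48.76 58.01 53.26 57.26 52.76]
board side [-79.23 -59.23 -39.23 -19.23   0.77  20.77  40.77  55.77] [-45.24 -47.74 -48.24 -47.49 -54.24 -48.74 -53.99 -48.74]
front [66.02 66.77 65.52 62.02 64.02]
```

```bash
python3 -m creep '[[0,[-0.2,0,0],[0,0,0]],[0,[-0.4,0,0],[0,0,0]],[0,[-0.4,0,0],[0,0,0]],[0,[-0.4,0,0],[0,0,0]],[0,[-0.4,0,0],[0,0,0]],[0,[-0.2,0,0],[0,0,0]],[0,[0,0,0],[0,0,0]]]'; python3 f.py;python3 -m creep '[[0,[-0.2,0,0],[0,0,0]],[0,[-0.4,0,0],[0,0,0]],[0,[-0.4,0,0],[0,0,0]],[0,[-0.4,0,0],[0,0,0]],[0,[-0.4,0,0],[0,0,0]],[0,[-0.4,0,0],[0,0,0]],[0,[-0.4,0,0],[0,0,0]],[0,[-0.4,0,0],[0,0,0]],[0,[-0.2,0,0],[0,0,0]],[0,[0,0,0],[0,0,0]]]'; python3 f.py
```

```text
time_s: 12.38
ee_pos: [525.9, -113.1, 48.3]
ee_rot: [-0.0, 0.592, 0.806, 0.0]
contact_force: [0.4, -0.4, -6.3]
grip_width: 0.252
finger_force: 98.3
jig tcp [-59.08   2.09] 48.29510455246892 F tool [-0.51  0.21  6.33] M tool [0.03 0.21 0.02] tilt [ 0.  0. -1.]
time_s: 13.62
ee_pos: [535.4, -143.6, 48.3]
ee_rot: [-0.0, 0.592, 0.806, 0.0]
contact_force: [0.3, -0.7, -5.6]
grip_width: 0.25
finger_force: 98.3
jig tcp [-27.12   2.08] 48.28148699974617 F tool [-0.75  0.1   5.64] M tool [0.02 0.17 0.03] tilt [-0.  0. -1.]
```

```bash
python3 -m creep '[[0,[-0.2,0,0],[0,0,0]],[0,[-0.4,0,0],[0,0,0]],[0,[-0.4,0,0],[0,0,0]],[0,[-0.4,0,0],[0,0,0]],[0,[-0.4,0,0],[0,0,0]],[0,[-0.4,0,0],[0,0,0]],[0,[-0.4,0,0],[0,0,0]],[0,[-0.4,0,0],[0,0,0]],[0,[-0.2,0,0],[0,0,0]],[0,[0,0,0],[0,0,0]]]'; python3 f.py;python3 -m creep '[[0,[0,0,0.1],[0,0,0]],[0,[0,0,0.1],[0,0,0]],[0,[0,0,0.08],[0,0,0]],[0,[0,0,0],[0,0,0]]]'; python3 f.py
```

```text
time_s: 14.88
ee_pos: [545.0, -174.1, 48.3]
ee_rot: [-0.0, 0.592, 0.806, 0.0]
contact_force: [-0.2, 0.3, -5.1]
grip_width: 0.252
finger_force: 98.3
jig tcp [4.9  2.08] 48.266501567411986 F tool [ 0.34 -0.11  5.1 ] M tool [-0.    0.2   0.04] tilt [-0.  0. -1.]
time_s: 15.38
ee_pos: [544.9, -173.9, 45.4]
ee_rot: [-0.0, 0.592, 0.806, -0.0]
contact_force: [-0.8, 0.4, -6.1]
grip_width: 0.246
finger_force: 98.3
jig tcp [4.66 2.01] 45.370417461520546 F tool [ 0.59 -0.65  6.1 ] M tool [-0.    0.25 -0.04] tilt [-0.  0. -1.]
```

```bash
for i in 1; do 
python3 -m creep '[[0,[0,0,0.05],[0,0,0]],[0,[0,0,0],[0,0,0]]]' >/dev/null; python3 f.py; python3 -m creep '[[0,[0,0,0.04],[0,0,0]],[0,[0,0,0],[0,0,0]]]' >/dev/null; python3 f.py;python3 -m creep '[[0,[0,0,0.03],[0,0,0]],[0,[0,0,0],[0,0,0]]]' >/dev/null; python3 f.py; done
```

```text
jig tcp [4.74 2.08] 44.963938437808814 F tool [-1.13 -0.    5.28] M tool [-0.03  0.25  0.01] tilt [-0.  0. -1.]
jig tcp [4.82 2.16] 44.65640917082159 F tool [-0.14 -0.24  6.31] M tool [ 0.02  0.16 -0.06] tilt [ 0. -0. -1.]
jig tcp [4.76 2.12] 44.34554027230083 F tool [ 1.06 -0.86  4.32] M tool [-0.03  0.19 -0.01] tilt [ 0.  0. -1.]
```

```bash
python3 -m creep '[[0,[0,0,0.03],[0,0,0]],[0,[0,0,0],[0,0,0]]]' >/dev/null; python3 f.py; python3 -m creep '[[0,[0,0,0.03],[0,0,0]],[0,[0,0,0],[0,0,0]]]' >/dev/null; python3 f.py;python3 -m creep '[[0,[0,0,0.02],[0,0,0]],[0,[0,0,0],[0,0,0]]]' >/dev/null; python3 f.py
```

```text
jig tcp [4.77 2.14] 44.056406745900674 F tool [ 0.25 -0.09  5.2 ] M tool [-0.02  0.26  0.  ] tilt [ 0.  0. -1.]
jig tcp [4.76 2.16] 43.76147343133209 F tool [0.97 0.24 3.51] M tool [ 0.01  0.29 -0.04] tilt [ 0.  0. -1.]
jig tcp [4.74 2.17] 43.5784119549493 F tool [ 0.91 -0.45  2.71] M tool [-0.05  0.31 -0.03] tilt [ 0.  0. -1.]
```

```bash
python3 -m creep '[[0,[0,0,0.02],[0,0,0]],[0,[0,0,0],[0,0,0]]]' >/dev/null; python3 f.py; python3 -m creep '[[0,[0,0,0],[0,0,0]],[0,[0,0,0],[0,0,0]],[0,[0,0,0],[0,0,0]]]' 25 ; python3 f.py
```

```text
jig tcp [4.71 2.13] 43.465489954710556 F tool [ 1.72 -0.75  1.28] M tool [ 0.1   0.44 -0.05] tilt [ 0.  0. -1.]
time_s: 17.5
ee_pos: [545.1, -173.9, 43.5]
ee_rot: [0.0, 0.592, 0.806, 0.0]
contact_force: [-2.3, 2.7, 0.0]
grip_width: 0.25
finger_force: 99.0
jig tcp [4.72 2.16] 43.454810422571484 F tool [ 3.21 -1.36 -0.  ] M tool [ 0.25  0.6  -0.01] tilt [ 0.  0. -1.]
```

```bash
python3 -m creep '[[0,[-0.1,0,0],[0,0,0]],[0,[-0.2,0,0],[0,0,0]],[0,[-0.2,0,0],[0,0,0]],[0,[-0.1,0,0],[0,0,0]],[0,[0,0,0],[0,0,0]]]' 25; python3 f.py; python3 -m creep '[[0,[-0.2,0,0],[0,0,0]],[0,[-0.2,0,0],[0,0,0]],[0,[-0.2,0,0],[0,0,0]],[0,[-0.2,0,0],[0,0,0]],[0,[-0.1,0,0],[0,0,0]],[0,[0,0,0],[0,0,0]]]' ; python3 f.py; python3 m.py|tail -1
```

```text
time_s: 18.12
ee_pos: [547.1, -179.3, 43.5]
ee_rot: [-0.0, 0.592, 0.806, 0.001]
contact_force: [-1.3, 5.1, 1.9]
grip_width: 0.254
finger_force: 99.2
jig tcp [10.44  2.49] 43.4762192875963 F tool [ 5.22  0.26 -1.88] M tool [-0.05  1.06 -0.04] tilt [ 0.  0. -1.]
time_s: 18.88
ee_pos: [549.8, -187.9, 43.5]
ee_rot: [-0.0, 0.592, 0.806, 0.0]
contact_force: [-2.0, 4.6, 1.6]
grip_width: 0.251
finger_force: 99.3
jig tcp [19.53  2.47] 43.48420020575291 F tool [ 4.99 -0.55 -1.55] M tool [-0.09  1.07 -0.06] tilt [ 0.  0. -1.]
front [171.04 170.54 170.29 169.79 170.79]
```

```bash
python3 -m creep '[[0,[0,0,-0.015],[0,0,0]],[0,[-0.1,0,0],[0,0,0]],[0,[-0.1,0,0],[0,0,0]],[0,[-0.1,0,0],[0,0,0]],[0,[-0.1,0,0],[0,0,0]],[0,[-0.05,0,0],[0,0,0]],[0,[-0.05,0,0],[0,0,0]],[0,[-0.05,0,0],[0,0,0]]]' >/dev/null; python3 f.py; python3 -m creep '[[0,[-0.05,0,0],[0,0,0]],[0,[-0.05,0,0],[0,0,0]],[0,[-0.05,0,0],[0,0,0]],[0,[-0.05,0,0],[0,0,0]],[0,[-0.05,0,0],[0,0,0]],[0,[-0.05,0,0],[0,0,0]]]' >/dev/null ; python3 f.py
```

```text
jig tcp [25.25  2.04] 43.463979430431436 F tool [ 5.25  0.42 -1.99] M tool [-0.1   1.06 -0.07] tilt [-0.  0. -1.]
jig tcp [28.22  2.03] 43.48425529752123 F tool [ 5.2   0.14 -1.97] M tool [-0.09  1.06 -0.01] tilt [-0.  0. -1.]
```

```bash
python3 -m creep '[[0,[-0.05,0,-0.02],[0,0,0]],[0,[-0.05,0,0],[0,0,0]],[0,[-0.05,0,0],[0,0,0]]]' >/dev/null; python3 f.py; for i in 1; do python3 -m creep '[[0,[-0.05,0,0],[0,0,0]],[0,[-0.05,0,0],[0,0,0]]]' >/dev/null ; python3 f.py; python3 -m creep '[[0,[-0.05,0,0],[0,0,0]],[0,[-0.05,0,0],[0,0,0]]]' >/dev/null ; python3 f.py;  python3 -m creep '[[0,[-0.05,0,0],[0,0,0]],[0,[-0.05,0,0],[0,0,0]]]' >/dev/null ; python3 f.py; done
```

```text
jig tcp [29.95  1.91] 43.475070158893104 F tool [3.22 0.27 0.8 ] M tool [-0.04  0.65 -0.03] tilt [-0. -0. -1.]
jig tcp [31.01  1.93] 43.49570841216926 F tool [ 2.3  -0.3   1.98] M tool [-0.01  0.44 -0.01] tilt [-0. -0. -1.]
jig tcp [32.    1.98] 43.516237657581975 F tool [0.94 0.58 3.18] M tool [-0.03  0.36  0.02] tilt [-0. -0. -1.]
jig tcp [32.9   2.05] 43.59882567633465 F tool [ 0.95 -0.71  5.03] M tool [-0.03  0.27 -0.02] tilt [-0. -0. -1.]
```

```bash
python3 -m creep '[[0,[-0.05,0,0.015],[0,0,0]],[0,[-0.05,0,0],[0,0,0]]]' >/dev/null; python3 f.py;  python3 -m creep '[[0,[-0.05,0,0],[0,0,0]],[0,[-0.04,0,0],[0,0,0]]]' >/dev/null ; python3 f.py; python3 -m creep '[[0,[-0.04,0,0],[0,0,0]]]' >/dev/null ; python3 f.py;  python3 -m creep '[[0,[-0.04,0,0],[0,0,0]]]' >/dev/null ; python3 f.py
```

```text
jig tcp [33.76  2.07] 43.47766239515631 F tool [ 1.89 -0.57  3.82] M tool [ 0.01  0.38 -0.01] tilt [-0.  0. -1.]
jig tcp [34.74  2.12] 43.50706338838475 F tool [1.6  0.07 3.25] M tool [ 0.    0.33 -0.  ] tilt [ 0. -0. -1.]
jig tcp [35.1   2.12] 43.501875937905695 F tool [1.69 0.75 3.9 ] M tool [-0.04  0.36  0.02] tilt [ 0.  0. -1.]
jig tcp [35.51  2.11] 43.50656710259422 F tool [ 2.34 -0.35  2.82] M tool [-0.07  0.34 -0.05] tilt [ 0.  0. -1.]
```

```bash
python3 m.py|tail -1;python3 - <<'E'
from h import *
c=vision.calibration('top');p,d=vision.grab_frame('top');g=p.astype('f4');J=np.array([541.58,-170.05])
print(edge(g,c,J,-72.55,26,[(186,y) for y in(-30,-20,-10,10,20,30)],(1,0),10)+186)
crop=p[135:270,155:425];cv2.imwrite("pics/t4.png",cv2.resize(crop,None,fx=2.95,fy=2.95,interpolation=cv2.INTER_CUBIC))
E
```

```text
front [181.82 179.07 182.57 182.32 182.07]
[182.5  182.5  182.5  179.5  179.25 179.  ]
```

View pics/t4.png

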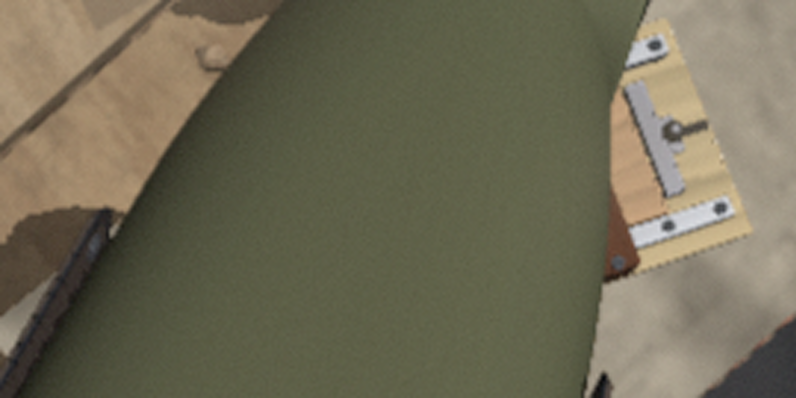

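The picture shows the board's front edge at about (635,150), within 1–2 mm of the stop face. I'll creep on from here.

```bash
python3 -m creep '[[0,[-0.03,0,0],[0,0,0]]]' >/dev/null ; python3 f.py; python3 -m creep '[[0,[-0.03,0,0],[0,0,0]]]' >/dev/null ; python3 f.py; python3 -m creep '[[0,[-0.03,0,0],[0,0,0]]]' >/dev/null ; python3 f.py; python3 -m creep '[[0,[-0.03,0,0],[0,0,0]]]' >/dev/null ; python3 f.py
```

```text
jig tcp [35.75  2.08] 43.4874596573441 F tool [ 1.39 -0.35  2.57] M tool [-0.07  0.36 -0.04] tilt [-0.  0. -1.]
jig tcp [36.13  2.14] 43.5294286561702 F tool [ 0.66 -1.04  2.67] M tool [-0.06  0.33 -0.01] tilt [ 0. -0. -1.]
jig tcp [36.2   2.08] 43.48703456609621 F tool [3.22 0.01 2.23] M tool [-0.03  0.56  0.  ] tilt [-0.  0. -1.]
jig tcp [36.23  2.06] 43.48112942877245 F tool [ 5.22 -0.66  1.91] M tool [ 0.01  0.81 -0.05] tilt [-0.  0. -1.]
```

```bash
python3 -m creep '[[0,[-0.03,0,0],[0,0,0]]]' >/dev/null ; python3 f.py; python3 -m creep '[[0,[-0.03,0,0.01],[0,0,0]]]' >/dev/null ; python3 f.py; python3 -m creep '[[0,[0,0,0],[0,0,0]],[0,[0,0,0],[0,0,0]],[0,[0,0,0],[0,0,0]]]' >/dev/null ; python3 f.py
```

```text
jig tcp [36.22  2.02] 43.461225739807006 F tool [ 4.88 -0.26  0.36] M tool [-0.02  1.24 -0.03] tilt [-0.  0. -1.]
jig tcp [36.23  2.1 ] 43.50139124328048 F tool [ 7.28 -0.35 -1.17] M tool [ 0.08  1.4  -0.01] tilt [-0.  0. -1.]
jig tcp [36.2   2.05] 43.48019869166043 F tool [ 5.32 -0.22 -0.45] M tool [0.03 1.32 0.02] tilt [-0.  0. -1.]
```

```bash
python3 -m creep '[[0,[-0.03,0,0],[0,0,0]],[0,[0,0,0],[0,0,0]]]' >/dev/null ; python3 f.py; python3 -m creep '[[0,[-0.03,0,0],[0,0,0]],[0,[0,0,0],[0,0,0]],[0,[0,0,0],[0,0,0]],[0,[0,0,0],[0,0,0]]]' >/dev/null ; python3 f.py
```

```text
jig tcp [36.21  2.09] 43.49793787816925 F tool [ 6.98 -0.84 -0.94] M tool [ 0.03  1.42 -0.02] tilt [-0.  0. -1.]
jig tcp [36.19  2.03] 43.445372741399176 F tool [ 8.46 -0.2  -0.55] M tool [0.12 1.58 0.01] tilt [-0.  0. -1.]
```

```bash
python3 -m creep '[[45,[0,0,0],[0,0,0]],[45,[0,0,0],[0,0,0]],[45,[0,0,0],[0,0,0]],[45,[0,0,0],[0,0,0]]]' ; python3 f.py; python3 -m creep '[[45,[0,0,-0.5],[0,0,0]],[45,[0,0,-1.5],[0,0,0]],[45,[0,0,-2.5],[0,0,0]],[45,[0,0,-3],[0,0,0]],[45,[0,0,-3],[0,0,0]],[45,[0,0,0],[0,0,0]],[45,[0,0,0],[0,0,0]]]'
python3 - <<'E'
from h import *
J=np.array([541.58,-170.05]);a=np.radians(-72.55);Rm=np.array([[np.cos(a),-np.sin(a)],[np.sin(a),np.cos(a)]])
p,d=vision.grab_frame('wrist');c=vision.calibration('wrist');cv2.imwrite('pics/w5.png',p)
P=cloud(c,d);hsv=cv2.cvtColor(p,cv2.COLOR_BGR2HSV);m=(((hsv[...,0]<6)|(hsv[...,0]>174))&(hsv[...,1]>180)&(d>0)&(P[...,2]>20)&(P[...,2]<90))
q=(P[m][:,:2]-J)@Rm;k=P[m][:,2]>60;print(m.sum(),k.sum(),q[k].mean(0) if k.any() else 0,P[m][:,2].max())
k=Rm@[72.2,-123.8]+J;togo(k[0],k[1],54,127.45)
E
```

```text
time_s: 25.02
ee_pos: [555.2, -206.0, 43.6]
ee_rot: [0.0, 0.592, 0.806, -0.0]
contact_force: [-0.1, 0.2, 0.3]
grip_width: 0.449
finger_force: 0.0
jig tcp [38.33  2.22] 43.58851984123219 F tool [ 0.19 -0.06 -0.3 ] M tool [ 0.01 -0.02  0.  ] tilt [ 0. -0. -1.]
time_s: 25.9
ee_pos: [554.9, -205.6, 148.6]
ee_rot: [0.0, 0.592, 0.806, 0.0]
contact_force: [0.4, -0.1, -0.5]
grip_width: 0.45
finger_force: 0.0
1486 512 [  68.36619075 -119.84349619] 74.38956469429644
t 25.95 at [ 554.4 -205.4  147.9] yaw y 17.46 q6 0.91 move cm [ -3.47 -12.54   9.4 ] turn z -109.99 tilt [-9.e-04  3.e-04 -1.e+00] F [-0.5 -0.1 -1. ] grip 0.45 0.0
```

View pics/w5.png

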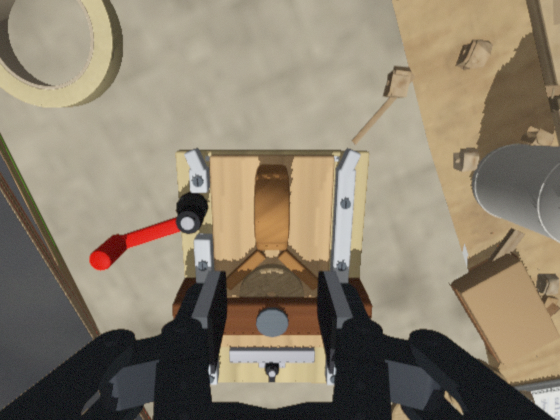

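```bash
python3 -m creep '[[45,[-0.8,-3.1,0],[0,0,0]],[45,[-0.8,-3.1,0],[0,0,0]],[45,[-0.8,-3.1,0],[0,0,0]],[45,[-0.8,-3.1,0],[0,0,0]],[45,[0,0,0],[0,0,-10]],[45,[0,0,0],[0,0,-10]],[45,[0,0,0],[0,0,-10]],[45,[0,0,0],[0,0,-10]],[45,[0,0,0],[0,0,-10]],[45,[0,0,0],[0,0,-10]]]';python3 -m creep '[[45,[0,0,0],[0,0,-10]],[45,[0,0,0],[0,0,-10]],[45,[0,0,0],[0,0,-10]],[45,[0,0,0],[0,0,-10]],[45,[0,0,0],[0,0,-10]],[45,[0,0,0],[0,0,0]]]'
python3 - <<'E'
from h import *
J=np.array([541.58,-170.05]);a=np.radians(-72.55);Rm=np.array([[np.cos(a),-np.sin(a)],[np.sin(a),np.cos(a)]])
p,d=vision.grab_frame('wrist');c=vision.calibration('wrist');cv2.imwrite('pics/w6.png',p)
P=cloud(c,d);hsv=cv2.cvtColor(p,cv2.COLOR_BGR2HSV);m=(((hsv[...,0]<6)|(hsv[...,0]>174))&(hsv[...,1]>180)&(d>0)&(P[...,2]>20)&(P[...,2]<90))
k=m&(P[...,2]>71);q=(P[k][:,:2]-J)@Rm;print(k.sum(),q.mean(0) if k.any() else 0,P[m][:,2].max() if m.any() else 0)
k=Rm@[70.5,-121.5]+J;togo(k[0],k[1],42,127.45)
E
```

```text
time_s: 27.2
ee_pos: [445.4, -272.8, 147.2]
ee_rot: [-0.001, 0.106, 0.994, 0.0]
contact_force: [-0.3, -0.4, -0.4]
grip_width: 0.448
finger_force: 0.0
time_s: 27.95
ee_pos: [445.6, -272.9, 147.4]
ee_rot: [-0.001, -0.32, 0.947, 0.001]
contact_force: [-1.1, -0.2, -0.3]
grip_width: 0.451
finger_force: 0.0
397 [  71.81020386 -122.73539574] 76.13575695282913
t 28.0 at [ 445.6 -273.   147.6] yaw y 127.26 q6 -1.2 move cm [-0.05 -0.15 10.56] turn z -0.19 tilt [-1.4e-03  8.0e-04 -1.0e+00] F [ 0.  -0.  -0.1] grip 0.45 0.0
```

View pics/w6.png

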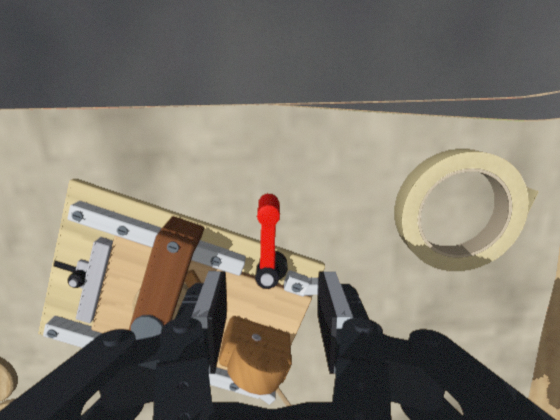

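```bash
cat > k.py <<'E'
from h import *
np.set_printoptions(precision=2,suppress=True)
o=r.get_obs();T=rot(o['ee_rot']);J=np.array([541.58,-170.05]);a=np.radians(-72.55);Rm=np.array([[np.cos(a),-np.sin(a)],[np.sin(a),np.cos(a)]])
j=(o['ee_pos'][:2]-J)@Rm;v=j-[51,-65.5];th=np.degrees(np.arctan2(v[1],v[0]));y=np.degrees(np.arctan2(T[1,1],T[0,1]))+72.55
print('tcp jig',j,o['ee_pos'][2],'radius',np.hypot(*v),'angle swung',(-70-th)%360,'tool y in jig',y,'tangent',th-90,'F tool',T.T@o['contact_force'],'grip',o['grip_width'],'t',o['time_s'])
E
python3 -m creep '[[45,[0,0,2.5],[0,0,0]],[45,[0,0,3],[0,0,0]],[45,[0,0,3],[0,0,0]],[45,[0,0,2],[0,0,0]],[32,[0,0,0],[0,0,0]],[32,[0,0,0],[0,0,0]],[32,[0,0,0],[0,0,0]]]' 30; python3 k.py
```

```text
time_s: 28.88
ee_pos: [447.1, -273.8, 44.5]
ee_rot: [0.001, -0.321, 0.947, -0.001]
contact_force: [0.3, -0.4, -0.3]
grip_width: 0.32
finger_force: 0.0
tcp jig [  70.65 -121.24] 44.50424344573042 radius 59.10574064260481 angle swung 0.577903610610818 tool y in jig 199.96741588718442 tangent -160.5779036106108 F tool [-0.02 -0.53  0.26] grip 0.3200673961582704 t 28.875
```

```bash
python3 -m creep '[[32,[0.1,0,0],[0,0,4]],[32,[0,0.86,0],[0,0,8]],[32,[0,0.86,0],[0,0,8]],[32,[0,0.86,0],[0,0,8]],[32,[0,0.86,0],[0,0,8]]]'; python3 k.py
```

```text
time_s: 29.5
ee_pos: [434.2, -242.9, 44.6]
ee_rot: [0.001, -0.01, 1.0, -0.001]
contact_force: [1.8, -1.0, 0.9]
grip_width: 0.322
finger_force: 0.5
tcp jig [  37.29 -124.32] 44.60460919577917 radius 60.39426425685705 angle swung 33.119703454123936 tool y in jig 163.69681664433085 tangent -193.11970345412394 F tool [-1.82 -1.02 -0.92] grip 0.3224687122302152 t 29.5
```

```bash
python3 -m creep '[[32,[0,0.86,0],[0,0,8]],[32,[0,0.86,0],[0,0,8]],[32,[0,0.86,0],[0,0,8]],[32,[0,0.86,0],[0,0,8]],[32,[0,0.86,0],[0,0,8]]]'; python3 k.py
```

```text
time_s: 30.12
ee_pos: [444.6, -202.7, 44.6]
ee_rot: [0.001, 0.333, 0.943, -0.001]
contact_force: [-0.5, -2.6, -0.4]
grip_width: 0.32
finger_force: 1.4
tcp jig [   2.09 -102.32] 44.588870406899886 radius 61.216327753615595 angle swung 73.02964891145831 tool y in jig 123.68340019035449 tangent -233.0296489114583 F tool [-1.25 -2.39  0.4 ] grip 0.3198252290013017 t 30.125
```

```bash
python3 -m creep '[[32,[0,0.86,0],[0,0,8]],[32,[0,0.86,0],[0,0,8]],[32,[0,0.86,0],[0,0,8]],[32,[0,0.6,0],[0,0,5.5]]]'; python3 k.py; python3 -m creep '[[32,[0,0.3,0],[0,0,3]],[32,[0,0.3,0],[0,0,2]],[32,[0,0,0],[0,0,0]]]'; python3 k.py
```

```text
time_s: 30.62
ee_pos: [467.0, -182.8, 44.3]
ee_rot: [0.001, 0.561, 0.828, -0.002]
contact_force: [-4.5, -6.1, 2.7]
grip_width: 0.317
finger_force: 3.6
tcp jig [-10.22 -74.93] 44.293379106482604 radius 61.937657444972224 angle swung 101.24164795732105 tool y in jig 94.23735526148141 tangent -261.24164795732105 F tool [-4.07 -6.44 -2.67] grip 0.3173875949982488 t 30.625
time_s: 31.0
ee_pos: [472.4, -180.2, 44.3]
ee_rot: [0.0, 0.596, 0.803, -0.002]
contact_force: [-4.0, -3.3, 3.4]
grip_width: 0.321
finger_force: 2.4
tcp jig [-11.07 -69.  ] 44.26020389384162 radius 62.167789067121376 angle swung 106.77169347231762 tool y in jig 89.42532068141378 tangent -266.7716934723176 F tool [-1.97 -4.74 -3.4 ] grip 0.3211236040757497 t 31.0
```

```bash
python3 -m creep '[[32,[0,0.25,0],[0,0,0]],[32,[0,0.2,0],[0,0,0]],[32,[0,0,0],[0,0,0]]]' | tail -3; python3 k.py; python3 -m creep '[[32,[0,0.15,0],[0,0,0]],[32,[0,0.1,0],[0,0,0]],[32,[0,0,0],[0,0,0]]]'|tail -3; python3 k.py;  python3 -m creep '[[32,[0,0.1,0],[0,0,0]],[32,[0,0,0],[0,0,0]]]'|tail -3; python3 k.py
```

```text
contact_force: [-5.3, -0.8, 3.4]
grip_width: 0.322
finger_force: 2.5
tcp jig [-12.02 -64.97] 44.015456187316744 radius 63.026445646267454 angle swung 110.47970769025216 tool y in jig 89.44809300328197 tangent 89.52029230974784 F tool [ 0.74 -5.31 -3.39] grip 0.321684184821233 t 31.375
contact_force: [-8.6, -1.3, 7.4]
grip_width: 0.323
finger_force: 4.3
tcp jig [-12.35 -63.79] 43.82056068754738 radius 63.374392962156755 angle swung 111.54280227906429 tool y in jig 89.43280201733668 tangent 88.45719772093571 F tool [ 1.2  -8.63 -7.35] grip 0.32336968812930367 t 31.75
contact_force: [-6.8, 0.5, 5.7]
grip_width: 0.317
finger_force: 3.5
tcp jig [-12.59 -62.22] 43.88624940033029 radius 63.669725093797695 angle swung 112.94925784607966 tool y in jig 89.44656632843737 tangent 87.05074215392034 F tool [ 2.45 -6.36 -5.66] grip 0.31748863984678016 t 32.0
```

```bash
python3 -m creep '[[32,[0,0.1,-0.1],[0,0,0]],[32,[0,0,0],[0,0,0]],[32,[0,0,0],[0,0,0]]]'|tail -3; python3 k.py; python3 -m creep '[[45,[0,-0.25,0],[0,0,0]],[45,[0,0,0],[0,0,0]],[45,[0,0,0],[0,0,0]],[45,[0,0,-1.5],[0,0,0]],[45,[0,0,-3],[0,0,0]],[45,[0,0,-4],[0,0,0]],[45,[0,0,-4],[0,0,0]],[45,[0,0,0],[0,0,0]]]'
python3 - <<'E'
from h import *
J=np.array([541.58,-170.05]);a=np.radians(-72.55);Rm=np.array([[np.cos(a),-np.sin(a)],[np.sin(a),np.cos(a)]])
p,d=vision.grab_frame('wrist');c=vision.calibration('wrist');cv2.imwrite('pics/w7.png',p)
P=cloud(c,d);hsv=cv2.cvtColor(p,cv2.COLOR_BGR2HSV);m=(((hsv[...,0]<6)|(hsv[...,0]>174))&(hsv[...,1]>180)&(d>0)&(P[...,2]>20)&(P[...,2]<90))
k=m&(P[...,2]>71);q=(P[k][:,:2]-J)@Rm;q=q.mean(0);print(k.sum(),q);v=q-[51,-65.5];print('lever',-70-np.degrees(np.arctan2(v[1],v[0])))
E
```

```text
contact_force: [-7.2, -0.8, 0.8]
grip_width: 0.32
finger_force: 3.7
tcp jig [-12.74 -61.92] 44.227208873168 radius 63.84272448854762 angle swung 113.21686619044786 tool y in jig 89.43851416415572 tangent 86.78313380955214 F tool [ 1.38 -7.15 -0.74] grip 0.3200746131466915 t 32.375
time_s: 33.38
ee_pos: [482.2, -178.0, 174.0]
ee_rot: [0.004, 0.595, 0.804, 0.001]
contact_force: [-0.0, 1.2, -0.8]
grip_width: 0.451
finger_force: 0.0
190 [-12.27937102 -70.15735935]
lever 105.7906224826242
```

View pics/w7.png

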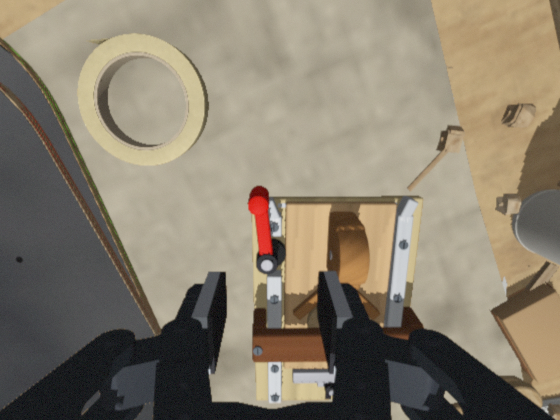

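The lever lies along the right rail, with the knob at (258,200) and the hub at (267,264). I'll back the arm off and check the board and disc numerically from the top camera.

```bash
python3 -m creep '[[45,[4,0,0],[0,0,0]],[45,[4,0,0],[0,0,0]],[45,[4,0,0],[0,0,0]],[45,[4,0,0],[0,0,0]],[45,[4,0,0],[0,0,0]],[45,[0,0,0],[0,0,0]]]'|head -2
python3 - <<'E'
from h import *
np.set_printoptions(precision=1,suppress=True)
J=np.array([541.58,-170.05]);a=np.radians(-72.55);Rm=np.array([[np.cos(a),-np.sin(a)],[np.sin(a),np.cos(a)]])
c=vision.calibration('top');p,d=vision.grab_frame('top');g=p.astype('f4')
# intensity profile along slide at y=-30..30 mean, z=22, x 165..195
xs=np.arange(165,196,1.)
Z=[proj(c,np.c_[np.c_[xs,np.full(len(xs),y)]@Rm.T+J,np.full(len(xs),22.)]).astype('f4') for y in(-30,-20,-10,10,20,30)]
v=np.mean([cv2.remap(g,q[:,:1],q[:,1:],cv2.INTER_LINEAR).reshape(-1,3) for q in Z],0)
for x,w in list(zip(xs,v)): print(int(x),w.astype(int),end=' ')
P=cloud(c,d);q=(P[...,:2]-J)@Rm
m=(q[...,0]>75)&(q[...,0]<112)&(abs(q[...,1])<40);print('\nz hist near disc',np.histogram(P[m][:,2],range(10,50,4)))
hsv=cv2.cvtColor(p,cv2.COLOR_BGR2HSV);m=(((hsv[...,0]<6)|(hsv[...,0]>174))&(hsv[...,1]>180)&(P[...,2]>66)&(P[...,2]<90));kk=q[m].mean(0)-[51,-65.5];print('knob',m.sum(),kk,-70-np.degrees(np.arctan2(kk[1],kk[0])))
for y in(-30,-15,0,15,30):
  for x in(20,90,105,150,170): pass
cl=lambda x,y:P[tuple(proj(c,np.r_[Rm@[x,y]+J,22])[0][::-1].round().astype(int))][2]
print('board z',[round(float(cl(x,y)),1) for x,y in((10,30),(10,-30),(60,40),(60,-30),(165,30),(165,-30))])
E
```

```text
time_s: 34.17
ee_pos: [419.5, 16.0, 168.7]
165 [105 134 163] 166 [105 134 163] 167 [105 134 162] 168 [105 134 162] 169 [105 133 161] 170 [105 133 161] 171 [104 132 161] 172 [104 132 161] 173 [104 132 160] 174 [104 132 160] 175 [104 131 160] 176 [104 131 160] 177 [104 131 160] 178 [104 131 159] 179 [100 126 152] 180 [ 90 112 134] 181 [ 79  96 112] 182 [77 86 96] 183 [89 92 98] 184 [114 113 117] 185 [132 130 133] 186 [139 136 139] 187 [141 139 142] 188 [142 139 142] 189 [141 139 142] 190 [141 139 142] 191 [141 139 142] 192 [142 139 142] 193 [143 140 143] 194 [142 140 143] 195 [141 140 144] 
z hist near disc (array([  0,   4, 187, 201,  85, 252,  61,   0,   0]), array([10, 14, 18, 22, 26, 30, 34, 38, 42, 46]))
knob 45 [-62.7  -5.4] 105.0814101791106
board z [24.5, 22.0, 21.2, 21.2, 23.3, 22.6]
```

Run:
```python
from h import *
J=np.array([541.58,-170.05]);a=np.radians(-72.55);Rm=np.array([[np.cos(a),-np.sin(a)],[np.sin(a),np.cos(a)]])
c=vision.calibration('top');p,d=vision.grab_frame('top')
cur=cv2.resize(p[135:270,155:425],None,fx=2.95,fy=2.95,interpolation=cv2.INTER_CUBIC);old=cv2.imread('pics/t4.png')
xs=np.arange(172,190,1.)
for im in(old,cur):
    Z=[((proj(c,np.c_[np.c_[xs,np.full(len(xs),y)]@Rm.T+J,np.full(len(xs),22.)])-O+.5)*S-.5).astype('f4') for y in(12,18,24,30)]
    v=np.mean([cv2.remap(im.astype('f4'),q[:,:1],q[:,1:],cv2.INTER_LINEAR).reshape(-1,3) for q in Z],0)
    print(v.sum(1).astype(int))
# disc centre via circle in top view: dark/edges
P=ray(c,[(0,0)],34)
t=proj(c,np.r_[Rm@[181.5-60,0]+J,34])[0];print('v_centre px',t)
# wrist depth not possible under bridge; visible rear rim of disc along centre line, z=34, expect x=v-28
w=proj(c,np.c_[np.c_[np.arange(85,114),np.zeros(29)]@Rm.T+J,np.full(29,34.)]).astype('f4')
print(cv2.remap(p.astype('f4'),w[:,:1],w[:,1:],1).reshape(-1,3).sum(1).astype(int))
```

```text
[464 466 465 463 458 457 454 422 366 289 241 280 375 455 481 486 484 480]
[403 405 406 405 401 398 395 375 343 281 231 254 330 396 416 419 418 416]
v_centre px [345.15506938 191.44001175]
[359 305 254 205 202 202 195 184 190 207 217 222 227 222 206 193 194 196
 198 200 202 198 194 194 194 195 198 201 197]
```

```bash
python3 -c "
from rig import r
print(r.job_done())"
```

```text
the job is handed in; nothing more can be done
None
```

I handed the job in at about 34 s. The board was pressed on the stop with a measured push of about 8 N. The cam lever is at about 105–108°, past the 100° needed, and top-view checks show the board still at the stop; the disc was in its V when last seen, before the cam was swung. The judge returned no verdict.

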